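# Unhook the strap clamp and set it on the drilling fixture

## Task

Take the aluminium strap clamp out of its blue holder: raise its free red end to tilt it clear of the yellow lip and draw its nose out from under the yellow keeper, then lay it flat on the black mat and let go. Take it again across its middle and lower it over the brass stud of the fixture, with the red end between the two steel cheeks and the bare end on the wooden block, and slip the black knob with the orange dot fully down onto the stud on top of it. Set the strap and knob down rather than dropping them, and leave the other things on the bench where they are.

Things in the scene. Friction and masses are not known exactly. Their poses are not given: they have to be found in the camera images.
- holder: Blue storage holder fixed to the bench, 176 mm long (x), 70 mm wide. Origin: centre of its underside; z up, x points from keeper to lip. Bed top 30 mm up, x = -82 to 18 mm; then only a 16 mm wide spine of that height, so the strap's free end overhangs both sides, 22 mm above the base plate. Side rails 44 mm apart (56 mm outside), tops 52 mm up, to x = 10 mm: fingers fit only from x = 20 to 65 mm.
- keeper (a point): Yellow keeper bridging the holder's bed: this point is the middle of the lower edge nearest the lip, 48 mm behind the holder's origin, 56 mm above the bench. The keeper reaches from there 34 mm back, top 64 mm up. A stop closes the back 28 mm behind this point. The strap's nose lies 22 mm deep under it with 12 mm free height above.
- lip (a point): Yellow lip at the holder's +x end: this point is the middle of its top edge, on its inner face, 73 mm ahead of the holder's origin, 50 mm above the bench. 8 mm thick, 22 mm wide. A level lift of the strap is stopped by the keeper below the lip's top; tilted red end up by 15 degrees about its nose the strap clears both and can be drawn out along the holder's x.
- strap_center (a point): Loose aluminium strap clamp, a bar 140 (x) x 36 (y) x 14 mm (z), 0.15 to 0.25 kg, 18 mm through hole at its middle. This point: centre of bar and hole, half-way up. x points to the end painted red (last 34 mm), the free end at the lip; the bare end is the nose. It starts flat on the holder's bed, along the holder's x, centred to 2 mm, 3 mm from the lip.
- strap_heel (a point): Centre of the strap's red end face, half-way up, 70 mm from the strap's centre.
- mat: Black rubber mat fixed to the bench, 180 (x) x 170 (y) x 3 mm. Origin: centre of its underside.
- fixture: Drilling fixture fixed to the bench: green plate 190 (x) x 90 (y) x 8 mm. Origin: centre of its underside; z up. Brass stud on the z axis. On the -x side a wooden block (x = -88 to -38 mm, 50 mm wide), on the +x side a dark steel heel block (x = 32 to 76 mm, 58 mm wide), tops both 36 mm up: the strap lies on both. Between them it is open down to the plate.
- stud_seat (a point): Point on the axis of the brass stud, 36 mm above the bench, level with the tops of the two blocks; axes as the fixture's. Stud 12 mm diameter, tapered tip, top 70 mm above the bench.
- cheeks (a point): Middle between the two steel cheeks on the heel block, 55 mm along the fixture's x from the stud, level with their tops, 54 mm above the bench. They are 38 mm long (x), inner faces 44 mm apart, outer 58 mm; the strap's red end lies between them.
- knob_center (a point): Loose black knob with an orange dot on top, a ribbed round cap 36 mm in diameter, 32 mm high, about 0.06 kg, standing on the bench open end down: blind bore 18 mm diameter, 24 mm deep. This point: on its axis, half-way up. Seated on the strap its underside lies 50 mm above the bench.
- tin: Bystander: loose small green tin with a steel lid, 42 mm diameter, 30 mm high. Origin: centre of its underside.
- oil: Bystander: loose grey oil jar with a red cap, 56 mm diameter, 70 mm high. Origin: centre of its underside.
- spanner: Bystander: loose steel spanner lying on the bench near the robot. Origin: at its middle.
- brush: Bystander: loose bench brush lying near the robot. Origin: at its middle.
- spare: Bystander: loose short dark steel strap, 90 x 32 x 12 mm. Origin: centre of its underside.
- chuck_key: Bystander: loose T-shaped drill chuck key, about 72 x 70 mm, 14 mm high. Origin: under its middle.
There are look-alikes about, which are no part of the job. Leave any purple look-alike of the fixture alone.

How it is judged:
By the outcome, as a careful person would: the job done as asked, in the order asked, and still so for the second after the job is handed in, with the robot touching nothing.
It also fails if it takes over 72 s, if anything falls off the work surface, if the arm or the gripper's body presses on something with over 40 N, if the wrist force passes 120 N, or if a joint passes its speed limit or range.

## Robot

A 7-joint arm with a two-finger parallel gripper is mounted at the origin on the work surface. World frame = base frame: x ahead of the robot, y to its left, z up, the work surface at z = 0. Lengths are in m, angles in rad, forces in N, time in s.
With the tool pointing down it reaches from about 0.425 to 0.925 m from the base axis. Payload 6.8 kg.
Tool frame: the origin (TCP) lies on the front face of the gripper's body, between the roots of the fingers; the fingertips stand 73 mm ahead of it and the grasp point (between the pads) lies 54 mm ahead of it (env.nose_length is the distance from the TCP to the fingertips, in m); z points along the fingers, y is the line along which they close (so a half turn about z gives the same grasp; the last joint's range is limited). The gripper opens to 85 mm and grips with 20 to 120 N. Pads are 22 mm wide; open, the fingers measure 114 mm over their backs; the gripper's body (76 mm by 85 mm) begins 54 mm behind the grasp point. The pads swing forward as they close: fully open they stand 13 mm farther back than shut.
Start: joints at [1.238, 0.477, 0.022, 1.555, -0.011, 1.109, -0.083], TCP at [0.15, -0.658, 0.304] pointing down, gripper open.
Joint ranges: [-2.96, 2.96], [-0.34, 2.1], [-1.41, 1.46], [0.24, 2.44], [-1.37, 4.51], [0.17, 1.92], [-2.96, 2.96]. Speed limits (rad/s): [2.39, 2.39, 3.14, 3.14, 3.14, 3.14, 3.14].

## Interface

Orientations are given as a unit quaternion [w, x, y, z].
In Python, from cell import env, kin, camera, calibration, job gives the robot as it stands. The module is installed in compiled form; this text tells all that it offers. Calls block until the motion is done:
- env.reach(position, orientation): joint-space move of the TCP to a pose.
- env.movel(position, velocity=0.15, rot=None, stop_force=None): straight line of the TCP; rot=None keeps the orientation; velocity is the mean speed in m/s. With stop_force (N) it stops when the force on the tool has changed by that much, and returns True; else False.
- env.goto_joints(angles): joint-space move.
- env.grip(opening, f_grip=None): finger opening in m; f_grip is the grip in N (None keeps the last); returns when the fingers have stopped.
- env.dwell(seconds).
- kin.inverse_kinematics(position, orientation): joint angles nearest the present ones, or None.
- env.get_state(): the state.
- camera(name): name is "scene" or "side" or "wrist"; returns (picture, depth): 420x560x3 uint8, blue, green, red; 420x560 float32, m along the optical axis (not along the pixel's ray), 0 where there is no reading.
- calibration(name): a dict with "fx", "fy", "cx", "cy" (pixels), "rvec" (rotation vector, rad) and "tvec" (3), from world to camera coordinates, as OpenCV has them. Camera axes: x right, y down, z forward; pixel columns grow to the right and rows downward; lengths in m; the calibration is good to about 2 mm. A picture is of the moment at which its call begins: read the wrist's pose just before it. calibration takes no time and is no camera call; for the wrist camera it gives the pose at the moment of the call.
A pose or a line that the arm cannot do raises env.PlanningError and nothing moves.
- job.job_done(): hands the job in; it is judged then, once.
The state is a dict: "time": time; "qpos": joint angles; "joint_velocities": joint speeds; "joint_torque": joint torques, N m; "tcp_pos": TCP position; "orientation": TCP orientation; "force": force on the tool from outside, world axes, zero at the start; "torque": the same for the moment, N m; "opening": finger opening in m; "gripper_force": force on a finger pad.
Only numpy, scipy, OpenCV 4.12 (cv2) and the standard library are available. Lean on these libraries where they do the work, as an engineer would, in place of code of your own. Each camera call takes 0.05 s, during which the arm holds its last target. There are 200 camera calls.

## Working session

There is one attempt and no reset: what is moved stays moved. The work goes in short steps, each a Python script; the robot and the scene stay as the last script left them, time stands still between calls to the robot, and variables do not carry over. Pictures are saved under pics/ and viewed, at most 10 in all, crops included, and the job is handed in when it is done.

```bash
mkdir -p pics
python3 - <<'E'
from cell import env,camera,calibration
import cv2,numpy as np
for n in("scene","side"):
    p,d=camera(n); cv2.imwrite(f"pics/{n}0.png",p); np.savez(f"{n}0.npz",p=p,d=d,**{k:np.array(v) for k,v in calibration(n).items()})
    print(n,calibration(n))
s=env.get_state();print(s["time"],s["orientation"],s["tcp_pos"])
E
```

```text
scene {'fx': 415.05336024319485, 'fy': 415.05336024319485, 'cx': 278.83786021321964, 'cy': 204.83618262500525, 'rvec': array([ 1.82738876,  1.32605192, -0.67596204]), 'tvec': array([-0.10283188, -0.2429557 ,  1.53828288])}
side {'fx': 505.5930641497204, 'fy': 505.5930641497204, 'cx': 293.4575405394192, 'cy': 212.48101124172317, 'rvec': array([ 0.65591226, -2.71028411,  1.02296983]), 'tvec': array([0.44661634, 0.2826314 , 1.18021146])}
0.1 [-8.07217554e-04  9.93690710e-01  1.12152090e-01 -1.74930265e-04] [ 0.1503351  -0.65762731  0.30302016]
```

View pics/scene0.png

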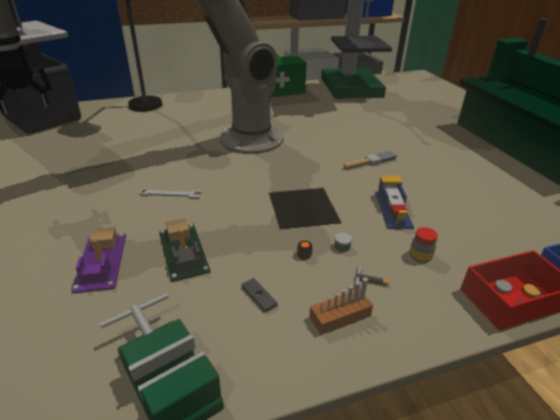

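View pics/side0.png

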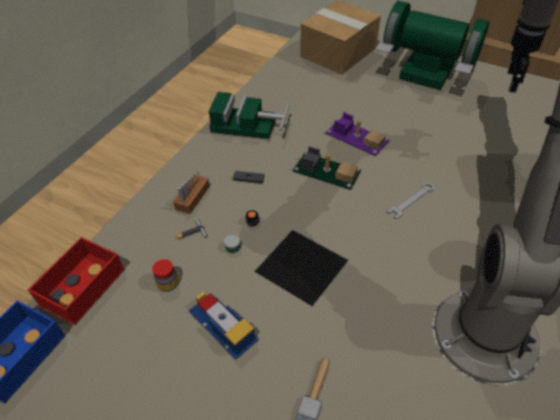

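The scene view shows the holder at (394,200), the mat at (304,207), the green fixture at (184,248) with its purple look-alike at (100,260), and the knob with the orange dot at (304,249). The tin is at (343,242). In the side view these are the holder (223,323), green fixture (327,168), purple (357,136), knob (252,217) and tin (232,243). I'll measure them with depth clouds and confirm with a crop.

```bash
cat > h.py <<'E'
import cv2,numpy as np
from scipy.spatial.transform import Rotation as R
def cloud(d,c):
    v,u=np.indices(d.shape); p=np.stack([(u-c["cx"])/c["fx"]*d,(v-c["cy"])/c["fy"]*d,d],-1)
    return (p-np.ravel(c["tvec"]))@cv2.Rodrigues(np.float64(c["rvec"]))[0]
def ray(u,v,c,z):
    M=cv2.Rodrigues(np.float64(c["rvec"]))[0]; t=np.ravel(c["tvec"])
    r=M.T@np.array([(u-c["cx"])/c["fx"],(v-c["cy"])/c["fy"],1]); o=-M.T@t
    return o+r*(z-o[2])/r[2]
def hsv(p): return cv2.cvtColor(p,cv2.COLOR_BGR2HSV)
def rect(xy):
    (cx,cy),(w,h),a=cv2.minAreaRect(np.float32(xy)*1000)
    if w<h: w,h,a=h,w,a+90
    return np.round([cx,cy,w,h,a],1)
E
python3 - <<'E'
from h import *
B={"scene":dict(holder=(374,175,418,228),mat=(265,185,342,230),fix=(155,215,212,280),knob=(294,238,316,260),tin=(332,232,354,252),oil=(408,226,440,264)),
"side":dict(holder=(185,285,262,358),mat=(250,228,352,305),fix=(288,143,365,192),knob=(243,207,262,228),tin=(222,233,243,253),oil=(150,258,182,292))}
rng=dict(blue=((100,110,40),(128,255,255)),yellow=((20,150,100),(35,255,255)),green=((45,60,20),(90,255,255)),red=((172,150,60),(180,255,255)),red0=((0,150,60),(5,255,255)),orange=((4,150,110),(16,255,255)),wood=((8,60,80),(22,200,255)),black=((0,0,0),(180,255,45)))
for n in B:
    f=np.load(n+"0.npz"); p,d=f["p"],f["d"]; X=cloud(d,f); H=hsv(p)
    for k,(a,b,c,e) in B[n].items():
        x=X[b:e,a:c]; h=H[b:e,a:c]
        up=x[(x[...,2]>.006)&(x[...,2]<.12)&(d[b:e,a:c]>0)]
        if k!="mat" and len(up): print(n,k,"up",len(up),rect(up[:,:2]),"zmax",up[:,2].max().round(3))
        for q,(lo,hi) in rng.items():
            m=(cv2.inRange(h,lo,hi)>0)&(d[b:e,a:c]>0)
            if m.sum()>8 and (q in dict(holder="blue yellow red red0",mat="black",fix="green wood",knob="orange black",tin="green",oil="red").get(k).split()): print("   ",q,m.sum(),x[m].mean(0).round(4),rect(x[m][:,:2]))
    if n=="scene":
        i=cv2.resize(p[165:285,70:230],None,fx=3,fy=3,interpolation=2); j=cv2.resize(p[165:285,290:430],None,fx=3,fy=3,interpolation=2)
        cv2.imwrite("pics/crop.png",np.clip(np.hstack([i,j])[:, :800+100].astype(float)*1.6,0,255).astype(np.uint8)[:, -800:])
E
```

```text
scene holder up 1339 [520.7 294.2 276.7 119.1 155. ] zmax 0.069
    blue 45 [0.6291 0.2493 0.0108] [582.3 252.9 127.   61.4 159.1]
    yellow 145 [0.511  0.2745 0.0635] [551.  253.3 162.9  54.4 155.3]
    red0 70 [0.6042 0.2381 0.0457] [601.9 239.3  39.2  24.7  99.3]
    black 1310 [0.4754 0.0043 0.0047] [473.7  18.3 167.1 154.8 173.2]
scene fix up 2086 [ 558.9 -326.7  192.6   90.1    2.6] zmax 0.073
    green 590 [ 0.5798 -0.328   0.0092] [ 567.8 -326.3  175.1   86.1    2.7]
    wood 1137 [ 0.5169 -0.321   0.0131] [ 526.3 -328.3  264.5  151.2  169. ]
scene knob up 233 [660.  -50.2  35.9  35.7  40.9] zmax 0.037
    orange 43 [ 0.6594 -0.0485  0.0347] [658.7 -48.2  20.2  19.3 178. ]
    black 81 [ 0.6716 -0.0552  0.022 ] [672.3 -54.1  26.8  13.4  67.1]
scene tin up 261 [659.9  51.8  43.3  40.1 139. ] zmax 0.035
    green 24 [0.6757 0.0445 0.0123] [674.8  43.7  27.4   9.4  65.5]
scene oil up 754 [707.9 228.1 135.3  55.1 170. ] zmax 0.075
side holder up 2119 [556.5 251.2 178.7 177.3  19.4] zmax 0.07
    blue 809 [0.5372 0.284  0.0225] [554.9 263.8 174.2  66.7 163.5]
    yellow 361 [0.49
[... 226 characters left out ...]
.2  22.9 176.8 168.6 172.1]
side fix up 1374 [ 552.3 -346.2  233.8  201.    31.1] zmax 0.069
    green 538 [ 0.556  -0.3098  0.008 ] [ 556.4 -320.8  185.4   89.4    1.9]
    wood 305 [ 0.507  -0.3288  0.0341] [ 531.2 -349.9  128.7   95.3  175.6]
side knob up 180 [658.4 -54.3  55.1  36.  108.3] zmax 0.039
    orange 37 [ 0.6585 -0.0497  0.0326] [658.3 -49.   20.9  18.9  92.3]
    black 89 [ 0.6484 -0.0373  0.0216] [648.6 -38.5  31.1  17.5  34.7]
side tin up 229 [658.2  53.8  43.1  39.6 141.7] zmax 0.035
    green 31 [0.6483 0.0668 0.0126] [648.3  66.1  29.3  10.7  39.6]
side oil up 644 [743.4 206.5  92.6  53.7  92.9] zmax 0.075
    red 11 [0.7275 0.2339 0.0612] [731.3 237.5  40.8  11.8  43.8]
```

View pics/crop.png

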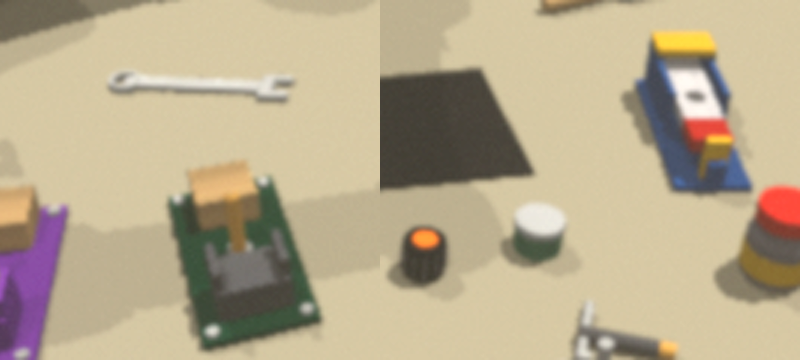

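The crop confirms the green (not purple) fixture, with its wooden block toward the robot and its heel block with cheeks at +x. The knob has the orange dot, next to the green tin with the steel lid, and the strap's red end is at the yellow lip. Next I'll look closely at the fixture, then the holder, with the wrist camera.

```bash
cat >> h.py <<'E'
def down(deg,tilt=0):  # tilt>0: tool leaned so that its x axis points up by tilt
    q=(R.from_euler("z",deg,degrees=True)*R.from_euler("y",-tilt,degrees=True)*R.from_euler("x",180,degrees=True)).as_quat()
    return q[[3,0,1,2]]
def shot(name):
    from cell import camera,calibration
    c=calibration("wrist"); p,d=camera("wrist"); cv2.imwrite(f"pics/{name}.png",p)
    np.savez(name+".npz",p=p,d=d,**{k:np.array(v) for k,v in c.items()})
E
python3 - <<'E'
from h import *
from cell import env
env.reach([.53,-.326,.30],down(2.5)); shot("wf"); print(env.get_state()["time"])
env.reach([.53,.265,.30],down(-18)); shot("wh"); print(env.get_state()["time"])
a=[np.load(n+".npz")["p"] for n in("wf","wh")]
cv2.imwrite("pics/both.png",cv2.resize(np.hstack(a),(800,300),interpolation=cv2.INTER_AREA))
E
```

```text
1.9833
4.15
```

View pics/both.png

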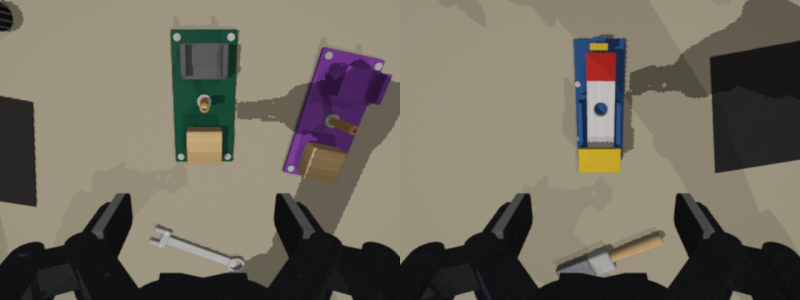

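The left half (fixture) shows the stud at full-image pixel (286,144), with the wood block below it and the heel block above. The right half (holder) shows the strap centre at about (281,152), with red at the lip and the nose under the yellow keeper.

Run:
```python
from h import *
f=np.load("wf.npz");X=cloud(f["d"],f);H=hsv(f["p"]);z=X[...,2];ok=f["d"]>0
near=ok&(np.hypot(X[...,0]-.559,X[...,1]+.326)<.11)
g=near&(cv2.inRange(H,(45,80,20),(90,255,255))>0)
print("green",rect(X[g][:,:2]),X[g][:,2].mean())
for n,m in(("blocks>.03",near&(z>.03)&(z<.045)),("cheek",near&(z>.048)&(z<.058)&(X[...,0]>.58)),("stud",near&(z>.055)&(np.hypot(X[...,0]-.559,X[...,1]+.326)<.03)),("studtip",near&(z>.067)&(np.hypot(X[...,0]-.559,X[...,1]+.326)<.03))):
    print(n,m.sum(),rect(X[m][:,:2]),X[m].mean(0).round(4), X[m].max(0).round(4))
f=np.load("wh.npz");X=cloud(f["d"],f);H=hsv(f["p"]);z=X[...,2];ok=f["d"]>0
near=ok&(np.hypot(X[...,0]-.556,X[...,1]-.262)<.12)
C=dict(red=((0,150,60),(6,255,255)),white=((0,0,120),(180,60,255)),yellow=((20,150,80),(35,255,255)),blue=((100,110,30),(128,255,255)))
M={k:near&(cv2.inRange(H,*v)>0) for k,v in C.items()}
M["strap"]=(M["red"]|M["white"])&(z>.035)&(z<.05); M["white"]&=(z>.035)
M["lip"]=M["yellow"]&(X[...,0]>.58);M["keeper"]=M["yellow"]&(X[...,0]<.55)
for k,m in M.items(): print(k,m.sum(),rect(X[m][:,:2]),X[m].mean(0).round(4))
v,u=np.nonzero(M["strap"]);print(cv2.minAreaRect(np.stack([u,v],1).astype(np.float32)))
```

```text
green [ 560.4 -328.2  188.3  127.1    3.8] 0.008438782981559291
blocks>.03 4937 [ 554.2 -328.9  163.    57.7    2.5] [ 0.5595 -0.3287  0.0359] [ 0.6368 -0.2969  0.0449]
cheek 786 [ 614.7 -326.1   58.1   37.5   92.6] [ 0.6151 -0.3258  0.0537] [ 0.6345 -0.2966  0.0562]
stud 8530 [ 551.9 -326.2   55.3   27.8   92.9] [ 0.5427 -0.3263  0.3051] [ 0.566  -0.2988  0.3189]
studtip 8491 [ 551.4 -326.3   55.3   26.8   92.9] [ 0.5426 -0.3263  0.3062] [ 0.565  -0.2988  0.3189]
red 1510 [605.8 241.6  35.   32.6  71.7] [0.606  0.2416 0.0442]
white 2952 [547.6 261.1  88.1  83.5 120. ] [0.552  0.2595 0.045 ]
yellow 2233 [542.9 257.6 183.   58.7 154.2] [0.5109 0.2751 0.062 ]
blue 4435 [559.3 259.6 172.2  68.9 161.9] [0.5818 0.2532 0.0208]
strap 4449 [566.4 254.6 115.8  36.  161.4] [0.5704 0.2534 0.044 ]
lip 261 [628.8 236.9  20.7   7.8  72.2] [0.6285 0.2367 0.0495]
keeper 1972 [487.7 286.2  62.3  50.4  72.4] [0.4953 0.2802 0.0637]
((281.5, 136.5), (125.0, 39.0), 90.0)
```

Run:
```python
from h import *
from cell import env
yaw=-18.4; Rz=R.from_euler("z",yaw,degrees=True); u=Rz.apply([1,0,0])
c=np.array([.5552,.2583,.030]); P=c-.070*u
g=c+.045*u; g[2]=.104
env.grip(.065)
env.reach(g+[0,0,.05],down(yaw)); env.movel(g,.12,stop_force=15)
env.grip(.0,80); s=env.get_state(); print(s["opening"],s["gripper_force"],s["force"],s["tcp_pos"]-g)
if not .03<s["opening"]<.04: raise SystemExit
def pose(t,off): return P+(Rz*R.from_euler("y",-t,degrees=True)*Rz.inv()).apply(g-P)+off
z=np.array([0,0,1.])
for t in(4,8,12,17):
    env.movel(pose(t,.002*z),.06,rot=down(yaw,t)); print(t,env.get_state()["force"].round(1))
env.movel(pose(17,.003*z+.036*u),.08); print(env.get_state()["force"].round(1))
env.movel(pose(17,.12*z+.04*u),.15)
s=env.get_state(); print(s["time"],s["opening"],s["force"].round(1)); shot("w1")
```

```text
0.033586442149731985 80.2005922794342 [-1.78011607 -0.79566554  5.70817197] [0.00063892 0.00038139 0.0015238 ]
4 [-0.5  0.4 -1.9]
8 [ 0.1 -0.2 -2. ]
12 [ 0.1 -1.3 -2.5]
17 [ 0.9 -0.9 -1.3]
[-1.4  0.4 -2.2]
8.9667 0.03392322543139564 [-0.3 -0.1 -2.2]
```

View pics/w1.png

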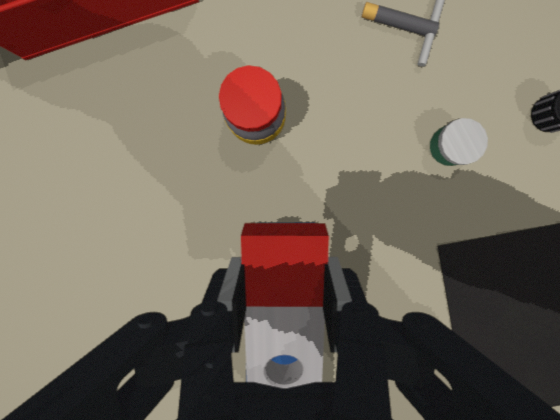

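The strap is gripped by its red end ((285,270), with the hole at (284,368)). I'll level it and measure any sag from the depth before laying it down.

```bash
cat >> h.py <<'E'
def strapfit(name,zlo,zhi,ctr,rad=.1):
    f=np.load(name+".npz");X=cloud(f["d"],f);H=hsv(f["p"])
    m=(f["d"]>0)&(np.hypot(X[...,0]-ctr[0],X[...,1]-ctr[1])<rad)&(X[...,2]>zlo)&(X[...,2]<zhi)
    r=m&(cv2.inRange(H,(0,150,50),(6,255,255))>0); w=m&(cv2.inRange(H,(0,0,90),(180,60,255))>0)
    return X[r],X[w]
E
python3 - <<'E'
from h import *
from cell import env
env.reach([.510,.023,.16],down(0)); shot("w2")
r,w=strapfit("w2",.05,.13,(.465,.023))
a=np.vstack([r,w]); print(len(r),len(w),r.mean(0),w.mean(0))
z=np.linalg.lstsq(np.c_[a[:,:2]-[.465,.023],np.ones(len(a))],a[:,2],rcond=None)[0]; print(z, "expected top z",.16-.073-.0015+.014)
E
```

```text
6834 7054 [0.52205215 0.02359615 0.0979364 ] [0.48688914 0.02358563 0.10033329]
[0.04775757 0.00963869 0.09727642] expected top z 0.0995
```

Run:
```python
from h import *
r,w=strapfit("w2",.08,.12,(.465,.023))
for n,a in(("r",r),("w",w)):
  a=a[abs(a[:,1]-.0236)<.013]
  for lo in np.arange(.42,.545,.01):
    b=a[(a[:,0]>=lo)&(a[:,0]<lo+.01)]
    if len(b)>20: print(n,round(lo,3),len(b),np.median(b[:,2]).round(4))
```

```text
r 0.5 950 0.0989
r 0.51 1242 0.099
r 0.52 1318 0.0991
r 0.53 1527 0.0983
w 0.45 796 0.0935
w 0.46 446 0.0981
w 0.47 745 0.0985
w 0.48 1027 0.0986
w 0.49 1085 0.0986
w 0.5 135 0.0989
```

The strap is level to within about 1°. I'll lay it down, release, and check from above for the regrasp.

Run:
```python
from h import *
from cell import env
env.movel([.510,.023,.085],.15); print(env.movel([.510,.023,.0765],.02,stop_force=5)); s=env.get_state(); print(s["tcp_pos"],s["force"].round(1))
env.grip(.065); env.dwell(.15)
env.movel([.510,.023,.16],.2); env.reach([.435,.023,.26],down(0)); shot("w3"); print(env.get_state()["time"])
r,w=strapfit("w3",.010,.03,(.465,.023))
print(len(r),len(w),"red",rect(r[:,:2]),r[:,2].mean()); a=np.vstack([r,w]);print("all",rect(a[:,:2]),np.median(a[:,2]))
```

```text
True
[0.51055553 0.02300862 0.07845467] [-0.6 -0.6  5.9]
12.8667
1751 4205 red [518.4  22.2  36.4  33.2  89.7] 0.017190252621542196
all [465.3  22.4 139.3  36.4 179.8] 0.017015946900396563
```

View pics/w3.png

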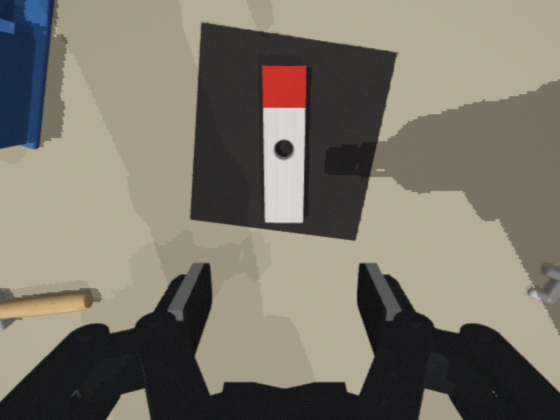

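The strap lies flat on the mat at (284,148), with its measured centre at (465,22) mm. I'll regrasp it across the middle and carry it over the stud.

Run:
```python
from h import *
from cell import env
p=np.array([.4653,.0224,.078])
env.reach(p+[0,0,.06],down(-.2)); print(env.movel(p,.12,stop_force=12)); env.grip(0,80)
s=env.get_state(); print(s["opening"],s["gripper_force"],s["tcp_pos"])
if not .03<s["opening"]<.04: raise SystemExit
env.movel(p+[0,0,.12],.2)
t=np.array([.560,-.3285,.19]); env.reach(t,down(2.6)); shot("w4"); s=env.get_state(); print(s["time"],s["tcp_pos"])
r,w=strapfit("w4",.10,.15,(.56,-.3285))
print("red",rect(r[:,:2]),np.median(r[:,2])); k=r[abs(r[:,2]-np.median(r[:,2]))<.003]; print("redtop",rect(k[:,:2]))
```

```text
False
0.03384768492506996 79.2436907440424 [0.46589328 0.02247563 0.07928317]
16.6417 [ 0.56073614 -0.32596381  0.18984957]
red [ 612.6 -324.1   36.6   34.3   92.7] 0.12719016264610095
redtop [ 612.6 -324.1   36.6   34.3   92.8]
```

View pics/w4.png

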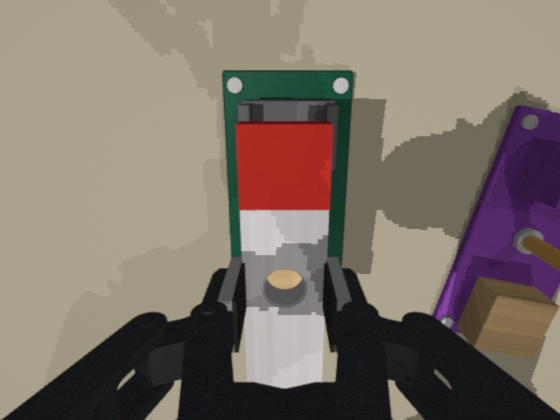

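The strap is level over the green fixture, with the stud visible through the hole at (284,279). The cheeks are centred near u=288 and the strap at u=284, so it needs about 2 mm more in −y, which matches the TCP reading. I'll correct that and lower it.

Run:
```python
from h import *
from cell import env
env.dwell(.1); s=env.get_state(); print(s["tcp_pos"],s["orientation"],down(2.6))
env.movel([.560,-.3285,.150],.12); env.dwell(.1); s=env.get_state(); print(s["tcp_pos"])
e=np.array([.560,-.3285])-s["tcp_pos"][:2]; print(e); e=np.clip(e,-.003,.003)
t=np.r_[np.array([.560,-.3285])+e,.145]; env.movel(t,.08); env.dwell(.1); s=env.get_state(); print(s["tcp_pos"])
shot("w5"); r,w=strapfit("w5",.065,.095,(.56,-.3285)); print("red",rect(r[:,:2]),np.median(r[:,2]),"want",.560+.053*.999,-.3285+.053*.045)
```

```text
[ 0.56068491 -0.32642595  0.19015011] [-4.28609425e-04  9.99709183e-01  2.41109570e-02  1.64962129e-04] [6.12165793e-17 9.99742609e-01 2.26873336e-02 1.38919852e-18]
[ 0.56062257 -0.32867971  0.1508871 ]
[-0.00062257  0.00017971]
[ 0.55940741 -0.3283834   0.14515454]
red [ 611.6 -326.7   36.6   34.3   92.5] 0.08277757005912983 want 0.612947 -0.326115
```

Run:
```python
from h import *
from cell import env
x,y=.5607,-.3283
print(env.movel([x,y,.118],.08,stop_force=12)); env.dwell(.05); print(env.get_state()["tcp_pos"],env.get_state()["force"].round(1))
print(env.movel([x,y,.1095],.02,stop_force=5)); s=env.get_state(); print(s["tcp_pos"],s["force"].round(1))
if s["tcp_pos"][2]>.116: raise SystemExit("stuck")
env.grip(.065); env.dwell(.15); env.movel([x,y,.17],.2)
env.reach([.53,-.3285,.27],down(2.6)); shot("w6")
r,w=strapfit("w6",.035,.065,(.56,-.3285)); a=np.vstack([r,w]); print("red",rect(r[:,:2]),np.median(r[:,2]),np.median(w[:,2]),rect(a[:,:2]))
env.reach([.625,-.0492,.26],down(0)); shot("w7"); print(env.get_state()["time"])
f=np.load("w7.npz");X=cloud(f["d"],f);H=hsv(f["p"]); n=np.hypot(X[...,0]-.659,X[...,1]+.0492)<.035
for k,m in(("orange",n&(cv2.inRange(H,(4,150,90),(18,255,255))>0)),("top",n&(X[...,2]>.027)&(X[...,2]<.05))): print(k,m.sum(),rect(X[m][:,:2]),X[m].mean(0).round(4))
cv2.imwrite("pics/w67.png",cv2.resize(np.hstack([np.load("w6.npz")["p"],f["p"]]),(800,300),interpolation=cv2.INTER_AREA))
```

```text
False
[ 0.56068091 -0.32831372  0.11771872] [ 0.3  0.5 -1.1]
True
[ 0.56104503 -0.3285056   0.11240684] [-0.5  0.4  4.9]
red [ 613.6 -326.4   39.2   33.8   92.7] 0.05016802442032826 0.049995457623182055 [ 558.8 -327.1  147.7   56.     1.9]
21.3667
orange 480 [659.  -50.4  20.8  20.6 179.3] [ 0.6591 -0.0504  0.0331]
top 1359 [659.6 -50.9  35.5  35.4  56.9] [ 0.66   -0.0507  0.0322]
```

View pics/w67.png

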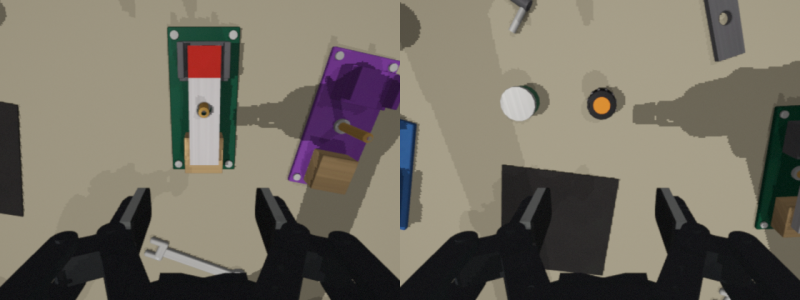

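The strap is seated: red end between the cheeks at (205,62), bare end on the wood, stud through the hole at (204,110), top at z = 50 mm. The knob with the orange dot is at (601,104), world (659,−50.6) mm.

Run:
```python
from h import *
from cell import env
k=np.array([.6592,-.0506,.081])
env.reach(k+[0,0,.06],down(0)); env.movel(k,.12,stop_force=12); env.grip(0,50)
s=env.get_state(); print(s["opening"],s["gripper_force"],s["tcp_pos"])
if not .028<s["opening"]<.042: raise SystemExit
zg=s["tcp_pos"][2]
env.movel(k+[0,0,.12],.2)
x,y=.5603,-.3285
env.reach([x,y,.19],down(2.6)); env.dwell(.15)
env.movel([x,y,.165],.1); env.dwell(.15); s=env.get_state(); e=np.array([x,y])-s["tcp_pos"][:2]; print(e,s["tcp_pos"],s["time"],zg)
shot("w8"); f=np.load("w8.npz");X=cloud(f["d"],f);H=hsv(f["p"]); n=np.hypot(X[...,0]-x,X[...,1]-y)<.035
m=n&(cv2.inRange(H,(4,150,60),(18,255,255))>0)&(X[...,2]>.1); print(m.sum(),rect(X[m][:,:2]),X[m].mean(0).round(4))
```

```text
0.03481964734059111 49.72443491220474 [ 0.6599731  -0.05059987  0.08237365]
[-0.00036393  0.0001028 ] [ 0.56066393 -0.3286028   0.16548971] 25.5417 0.08237364695600753
1823 [ 559.1 -329.2   22.3   20.3    1.5] [ 0.5602 -0.3291  0.1162]
```

View pics/w8.png

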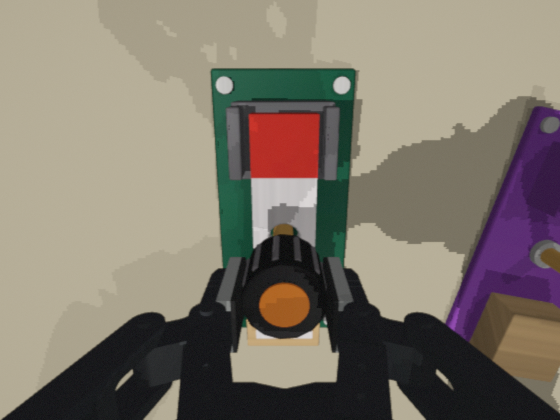

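The knob is held upright at (284,290), in line with the stud at (284,232) and within 1 mm of the stud axis. Lowering it now.

Run:
```python
from h import *
from cell import env
x,y=.5603,-.3283
print(env.movel([x,y,.138],.05,stop_force=6)); s=env.get_state(); print(s["tcp_pos"],s["force"].round(1))
if s["tcp_pos"][2]>.142: raise SystemExit("stuck")
print(env.movel([x,y,.129],.02,stop_force=5)); s=env.get_state(); print(s["tcp_pos"],s["force"].round(1))
if s["tcp_pos"][2]>.136: raise SystemExit("stuck")
env.grip(.06); env.dwell(.15); env.movel([x,y,.20],.15)
env.reach([.52,-.3285,.30],down(2.6)); shot("w9"); print(env.get_state()["time"])
f=np.load("w9.npz");X=cloud(f["d"],f);H=hsv(f["p"]); n=np.hypot(X[...,0]-x,X[...,1]-y)<.035
m=n&(cv2.inRange(H,(4,150,60),(18,255,255))>0)&(X[...,2]>.07); print(m.sum(),rect(X[m][:,:2]),X[m].mean(0).round(4))
r,w=strapfit("w9",.035,.065,(.56,-.3285)); print("red",rect(r[:,:2]),np.median(r[:,2]))
from cell import camera
p,_=camera("scene"); q,_=camera("side")
cv2.imwrite("pics/fin.png",np.hstack([cv2.resize(f["p"],(400,300)),cv2.resize(p[140:320,120:360],(400,300))]))
```

```text
False
[ 0.56036727 -0.32830071  0.1378977 ] [-0.5 -0.3  0.1]
True
[ 0.56059708 -0.32846164  0.13236146] [-0.7  0.9  4.4]
28.3333
516 [ 559.8 -329.2   20.7   20.1   93.2] [ 0.5598 -0.329   0.083 ]
red [ 613.5 -326.1   39.1   33.6   91.4] 0.05013864870906116
```

View pics/fin.png

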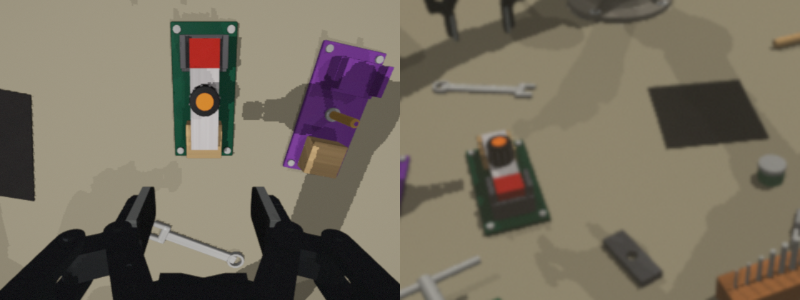

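The knob sits on the strap on the stud at (205,101), with its dot at z = 83 mm (82 mm means fully seated, with the dot slightly raised). The strap's red end lies between the cheeks at z = 50 mm, and the spanner, spare strap and tin look undisturbed.

```bash
python3 -c "
from cell import job
print(job.job_done())"
```

```text
the job is handed in; nothing more can be done
None
```

The strap is seated over the stud of the green fixture with the knob fully down on top of it, and the job was handed in at about 28 s; no verdict came back.

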